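Draw a meter face plate out of its spring-held lane and pack it

ROBOT

A 6-joint arm with a two-finger parallel gripper is mounted at the origin on the work surface. World frame = base frame: x ahead of the robot, y to its left, z up, the work surface at z = 0. Lengths are in m, angles in rad, forces in N, time in s.
With the tool pointing down it reaches from about 0.25 to 0.775 m from the base axis. Payload 4 kg.
Tool frame: the origin (TCP) lies at the very end of the fingers, on their centre line; the grasp point (between the pads) lies 19 mm behind it; z points along the fingers, y is the line along which they close (so a half turn about z gives the same grasp; the last joint's range is limited). The gripper opens to 94 mm and grips with 3 to 60 N. Pads are 16 mm wide; open, the fingers measure 119 mm over their backs; the gripper's body (75 mm by 177 mm) begins 78 mm behind the grasp point.
Start: joints at [-1.301, 0.087, 1.371, -0, 1.684, -0.103], TCP at [0.2, -0.512, 0.178] pointing down, gripper open.
Joint ranges: [-3.1, 3.1], [-0.76, 2.03], [0.27, 2.55], [-1.08, 4.22], [0.17, 2.65], [-2.57, 2.57]. Speed limits (rad/s): [2.79, 2.79, 3.14, 3.14, 3.14, 3.14].

INTERFACE

Orientations are given as a unit quaternion [x, y, z, w].
In Python, from bench import bot gives the robot as it stands. Calls block until the motion is done:
- bot.move_to(position, orientation): joint-space move of the TCP to a pose.
- bot.line_to(position, frame=None, velocity=0.15): straight line of the TCP; frame=None keeps the orientation; velocity is the mean speed in m/s.
- bot.set_joints(angles): joint-space move.
- bot.gripper_to(opening): finger opening in m; the grip force is fixed at half the most; returns when the fingers have stopped.
- bot.sleep(seconds).
- bot.solve_ik(position, orientation): joint angles nearest the present ones, or None.
- bot.read_state(): the state.
- bot.get_image(name): name is "scene" or "top"; returns the picture (420x560x3 uint8, red, green, blue); there is no depth.
- bot.camera_info(name): a dict with "mtx" (3x3 intrinsics, pixels), "T" (4x4, takes a point from camera to world coordinates). Camera axes: x right, y down, z forward; pixel columns grow to the right and rows downward; lengths in m; the calibration is good to about 2 mm. A picture is of the moment at which its call begins. camera_info takes no time and is no camera call.
A pose or a line that the arm cannot do raises bot.PlanningError and nothing moves.
- bot.finish_job(): hands the job in; it is judged then, once.
The state is a dict: "time": time; "joints": joint angles; "dq": joint speeds; "tau": joint torques, N m; "eef_pos": TCP position; "ee_rot": TCP orientation; "force": force on the tool from outside, world axes, zero at the start; "wrist_torque": the same for the moment, N m; "grip_width": finger opening in m; "grip_force": force on a finger pad.
Only numpy, scipy, OpenCV 4.12 (cv2) and the standard library are available. Lean on these libraries where they do the work, as an engineer would, in place of code of your own. Each camera call takes 0.05 s, during which the arm holds its last target. There are 200 camera calls.

TASK

Take the face plate with the rectangular window out of the two-lane plywood nest: pressing gently on its rubber patch, draw it toward you out of the open front of its lane until about its front third hangs over the nest's edge, then take it there by its two long sides and lay it flat and lengthways in the cardboard tray, setting it down rather than dropping it. Do not press hard on the plate while it is in its lane (stay under 35 N), and leave the other plate, the meter, the screwdriver and the small carton where they are.

Things in the scene. Friction and masses are not known exactly. Their poses are not given: they have to be found in the camera images.
- cover: The plate to move: aluminium with a window, 140 (x) x 54 (y) x 6 mm, 0.08 to 0.17 kg. Origin at the centre of its underside; +x along its length toward the nest's back wall. Window 24 x 36 mm near its front end, x = -62 to -38 mm. A grippy black rubber patch 50 x 46 mm on top, x = -30 to +20 mm, stands 1 mm proud (top 7 mm up). Lies flat in a lane, 2 mm of play each side; its sides cannot be gripped there.
- cover_front (a point): Middle of the upper front edge of the window plate (70 mm before its origin, 6 mm up).
- nest: Fixed two-lane plywood block, 170 (x) x 150 (y) mm, bed on which the plates lie 60 mm over the table. Origin at the centre of its underside; -x side is the open front, toward the robot. Lanes along x, centred at y = +36 and -36 mm; rails beside them stand 5 mm above the bed, 1 mm below the plates' tops. Bed's front edge at x = -85 mm, back wall 20 mm high at x = +75 mm.
- nest_front (a point): Middle of the bed's front edge, at bed height; axes as the nest's. 115 to 145 mm behind it a steel bridge 96 mm high over the table carries sprung shoes that hold the plates' rear down with about 10 N. A plate slides only if pressed with about 13 N or more while pulled (press over the bed, or it tips), and is free of its shoe once drawn about 40 mm; the pull then eases suddenly.
- tray: Fixed open cardboard tray, 215 (x) x 175 (y) x 22 mm high outside, walls 4 mm, floor 4 mm thick. Origin at the centre of its underside on the table; x is its length.
- blank: The other face plate, without window, same size, patch, origin and axes, in the other lane; must stay.
- meter: Electricity meter lying on its back, 120 x 90 x 57 mm, origin at the centre of its underside; bystander.
- driver: Screwdriver lying on the table; bystander.
- carton: Small closed carton 80 x 110 x 70 mm, origin at the centre of its underside; bystander.
Not all that is in view belongs to the job. Leave any purple or red look-alike of the cover alone.

How it is judged:
On the way, in this order (a step that is already met when the one before it is completed fails the run):
1. the window plate has been drawn so that its front hangs at least 30 mm over the nest's front edge, still lying flat on the bed (x of cover_front in the frame of nest_front below -0.03 m and angle between cover's own z axis and vertical below 0.08 rad and z of cover in the frame of nest_front between -0.004 and 0.004 m and contact force between cover and nest above 0.2 N), for 0.1 s.
2. the fingers hold the window plate in the tray, its underside about level with the rim or lower (less than 22 mm above the floor) (contact force between the fingers and cover above 0.5 N and z of cover in the frame of tray below 0.026 m and horizontal distance between cover and tray below 0.08 m), for 0.05 s.
At the end, for the whole second after the job is handed in: The window plate lies flat on the tray's floor inside its rim (origin within 45 mm lengthways and 65 mm crossways of the tray's centre, under 3 mm above the floor, tilt under 0.05 rad), its length along the tray's within 0.35 rad, at rest and released (x of cover in the frame of tray between -0.045 and 0.045 m and y of cover in the frame of tray between -0.065 and 0.065 m and z of cover in the frame of tray below 0.007 m and angle between cover's own z axis and vertical below 0.05 rad and angle between the x axis of cover and the x axis of tray, either way round below 0.35 rad and linear speed of cover below 0.02 m/s and contact force between the fingers and cover below 0.1 N); the robot touches nothing.
It fails at once if the window plate is pressed or gripped with more than 35 N while it is still in its lane (less than 30 mm out over the front edge) (contact force between the fingers and cover above 35 N and x of cover_front in the frame of nest_front above -0.03 m and z of cover in the frame of nest_front below 0.004 m and horizontal distance between cover and nest below 0.12 m).
It fails at once if the other plate moved more than 8 mm (distance of blank from where it was at the start of the episode above 0.008 m).
It fails at once if the meter, screwdriver or carton was moved more than 15 mm (distance of any of meter, driver, carton from where it was at the start of the episode above 0.015 m).
It also fails if it takes over 72 s, if anything falls off the work surface, if the arm or the gripper's body presses on something with over 40 N, if the wrist force passes 120 N, or if a joint passes its speed limit or range.

## Working session

There is one attempt and no reset: what is moved stays moved. The work goes in short steps, each a Python script; the robot and the scene stay as the last script left them, time stands still between calls to the robot, and variables do not carry over. Pictures are saved under pics/ and viewed, at most 13 in all, crops included, and the job is handed in when it is done.

```bash
mkdir -p pics; ls
python3 - <<'E'
from bench import bot
import cv2,numpy as np
for n in("top","scene"):
    cv2.imwrite(f"pics/{n}0.png",bot.get_image(n)[:,:,::-1]); c=bot.camera_info(n); print(n,np.round(c["mtx"],1).tolist(),np.round(c["T"],3).tolist())
print(bot.read_state())
E
```

```text
pics
top [[469.1, 0.0, 277.3], [0.0, 469.1, 211.4], [0.0, 0.0, 1.0]] [[0.017, -0.992, 0.127, 0.422], [-1.0, -0.014, 0.025, -0.014], [-0.023, -0.128, -0.992, 1.287], [0.0, 0.0, 0.0, 1.0]]
scene [[483.1, 0.0, 279.8], [0.0, 483.1, 212.9], [0.0, 0.0, 1.0]] [[-0.2, 0.64, -0.742, 1.63], [0.98, 0.136, -0.147, 0.203], [0.007, -0.756, -0.654, 0.997], [0.0, 0.0, 0.0, 1.0]]
{'time': 0.1, 'joints': array([-1.30111320e+00,  8.79097115e-02,  1.37208330e+00, -2.14898987e-05,
        1.68357977e+00, -1.03141376e-01]), 'dq': array([ 0.00028594, -0.000702  , -0.00265664, -0.00028235,  0.00020026,
        0.00186589]), 'tau': array([ 3.16137972e-03, -3.41249478e+01, -3.03303587e+01,  7.20374286e-02,
        3.04137426e-02, -1.06698708e-04]), 'eef_pos': array([ 0.20015917, -0.51170891,  0.17641568]), 'ee_rot': array([ 9.82675233e-01,  1.85333232e-01, -9.29891272e-05, -9.85745307e-04]), 'force': array([-0.57767962,  0.26810628,  1.31220058]), 'wrist_torque': array([0.0216223 , 0.06122168, 0.00989774]), 'grip_force': 0.0, 'grip_width': 0.09401111199477004}
```

View pics/top0.png

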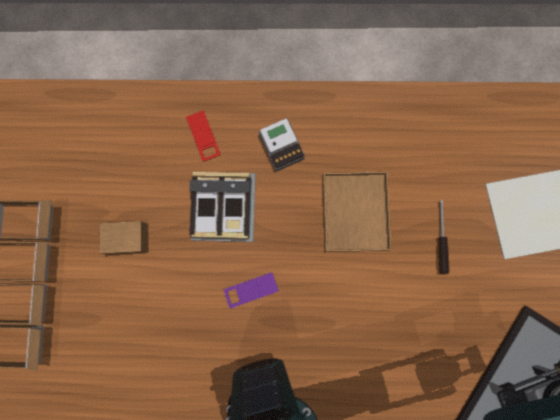

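View pics/scene0.png

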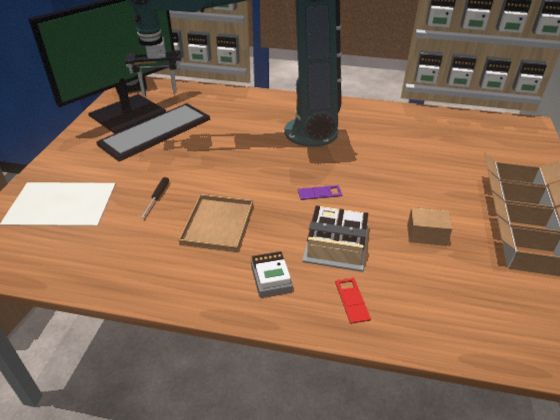

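Candidates: light plate on the left (206,213) with no window, light plate on the right (234,213) with a window at (233,226), a purple one (251,290) and a red one (203,135), both lying on the table. The right-hand light plate fits: it is in a lane and has a window at its front. I'll confirm with an enlarged crop.

Run:
```python
import cv2
a=cv2.imread("pics/top0.png")[165:250,180:265]; b=cv2.imread("pics/top0.png")[165:260,315:400]
a=cv2.resize(a,(510,510),interpolation=cv2.INTER_CUBIC)
cv2.imwrite("pics/crop1.png",a)
```

```text
(no output)
```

View pics/crop1.png

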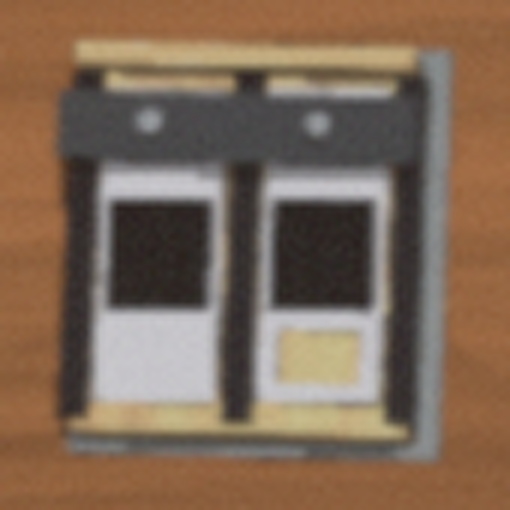

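The right plate, crop (320,290), i.e. full (233,213), has the window, which shows yellow bed at full (233,224). The left plate has none. So the right plate is the cover. Next I'll measure it.

```bash
cat > h.py <<'E'
from bench import bot
import cv2,numpy as np
from scipy.spatial.transform import Rotation as R
def ray(n,uv,z):
    c=bot.camera_info(n); T=np.array(c["T"]); uv=np.atleast_2d(uv).astype(float)
    d=(np.linalg.inv(c["mtx"])@np.c_[uv,np.ones(len(uv))].T).T@T[:3,:3].T
    return T[:3,3]+d*((z-T[2,3])/d[:,2])[:,None]
def big(mask,box):
    x0,y0,x1,y1=box; m=np.zeros(mask.shape,np.uint8); m[y0:y1,x0:x1]=mask[y0:y1,x0:x1]
    c,_=cv2.findContours(m,cv2.RETR_EXTERNAL,cv2.CHAIN_APPROX_NONE); return max(c,key=cv2.contourArea)
def rect(n,c,z):
    w=ray(n,c.reshape(-1,2),z)[:,:2]; return cv2.minAreaRect((w*1000).astype(np.float32))
def down(yaw): # tool x axis at yaw, pointing down
    return (R.from_euler('z',yaw)*R.from_euler('x',np.pi)).as_quat()
E
python3 - <<'E'
from h import *
im=cv2.imread("pics/top0.png"); hsv=cv2.cvtColor(im,cv2.COLOR_BGR2HSV)
dark=((hsv[...,2]<75)*255).astype(np.uint8)
for nm,b in(("cover",(224,197,243,218)),("blank",(197,197,217,218))): print(nm,"patch",rect("top",big(dark,b),.067))
light=((hsv[...,2]>140)&(hsv[...,1]<60)).astype(np.uint8)*255
c=big(light,(220,190,247,236)); print("cover plate bounding",rect("top",c,.066),"px",c.reshape(-1,2).min(0),c.reshape(-1,2).max(0))
yel=((hsv[...,2]>140)&(hsv[...,1]>70)).astype(np.uint8)*255
c=big(yel,(226,218,242,232)); print("window",rect("top",c,.063))
c=big(yel,(188,230,252,242)); print("bed front",rect("top",c,.060)); 
print("bed front px->w",ray("top",[(191,235.5),(248.5,238.5)],.060).round(4).tolist())
print("tray corners",ray("top",[(322,174),(387,173),(389,250),(324,252)],.022).round(4).tolist())
# scene camera check of patches
im=cv2.imread("pics/scene0.png"); cv2.imwrite("pics/scrop.png",cv2.resize(np.hstack([im[195:275,295:375],im[185:265,175:255]]),None,fx=5,fy=5,interpolation=cv2.INTER_CUBIC))
E
```

```text
cover patch ((588.5723876953125, 131.82615661621094), (42.536277770996094, 40.04052734375), 0.7926205992698669)
blank patch ((587.6119384765625, 203.29296875), (42.59261703491211, 40.20298385620117), 0.7925947904586792)
cover plate bounding ((573.0136108398438, 131.35198974609375), (100.78146362304688, 55.50163269042969), 0.8401094079017639) px [223 194] [244 232]
window ((543.9362182617188, 133.53201293945312), (15.853850364685059, 29.21735382080078), 0.8261933922767639)
bed front ((516.1968994140625, 167.2750244140625), (145.19119262695312, 12.261373519897461), 89.22044372558594)
bed front px->w [[0.5123, 0.2425, 0.06], [0.5066, 0.0907, 0.06]]
tray corners [[0.6893, -0.1036, 0.022], [0.6942, -0.281, 0.022], [0.4841, -0.2836, 0.022], [0.476, -0.1099, 0.022]]
```

View pics/scrop.png

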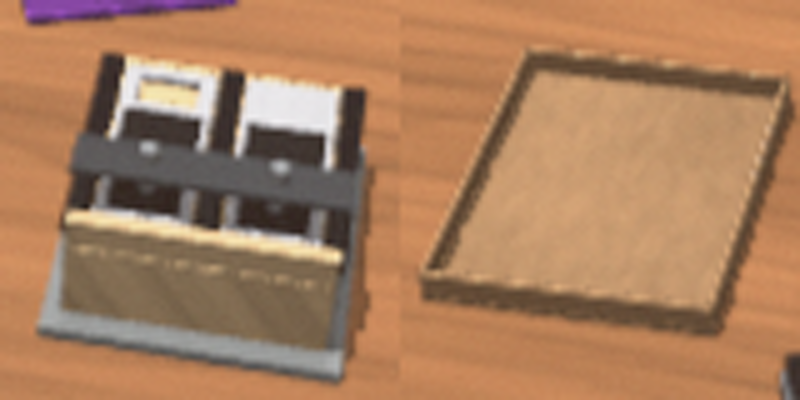

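The scene crop shows the window plate on the left, from the far side. The window is at about (168,92), the patch lies in front of the bridge, and the empty tray is on the right. Nest yaw is about 0. The plate origin is near (0.594, 0.132), with its front about 14 mm behind the bed edge at x≈0.51. I'll press at plate x≈+3 mm.

Run:
```python
from h import *
q=down(0.0); p=np.array([.597,.1315,.16])
s=bot.read_state(); bot.line_to([.2,-.512,.28],velocity=.3)
bot.move_to([p[0],p[1],.22],q); bot.gripper_to(0.0); bot.line_to([p[0],p[1],.085],velocity=.2); bot.sleep(.3)
s=bot.read_state(); b=s["force"]; print(s["time"],s["eef_pos"],b,s["grip_width"])
z=.085
while z>.055:
    z-=.002 if z>.073 else .0006
    bot.line_to([p[0],p[1],z],velocity=.02); f=bot.read_state()["force"]-b
    if f[2]>1.5: print(round(z,4),f.round(1))
    if f[2]>12: break
s=bot.read_state(); print(s["time"],s["eef_pos"],(s["force"]-b).round(1)); np.save("b.npy",np.r_[b,p[:2],z])
```

```text
5.8083 [0.59774752 0.13159782 0.08632458] [ 0.59239607 -0.01863943  0.22827689] 0.000747416507789621
14.8083 [0.59694494 0.1315035  0.05490847] [-0.3 -0.2 -1.3]
```

Run:
```python
from h import *
print(bot.read_state()["force"],bot.read_state()["joints"].round(3))
a=bot.get_image("top")[150:260,170:290,::-1];b=bot.get_image("scene")[130:280,290:400,::-1]
cv2.imwrite("pics/c2.png",np.hstack([cv2.resize(a,(400,367)),cv2.resize(b,(269,367))]))
```

```text
[ 0.29580685 -0.25662371 -1.07743678] [0.124 0.275 1.398 0.    1.469 1.695]
```

View pics/c2.png

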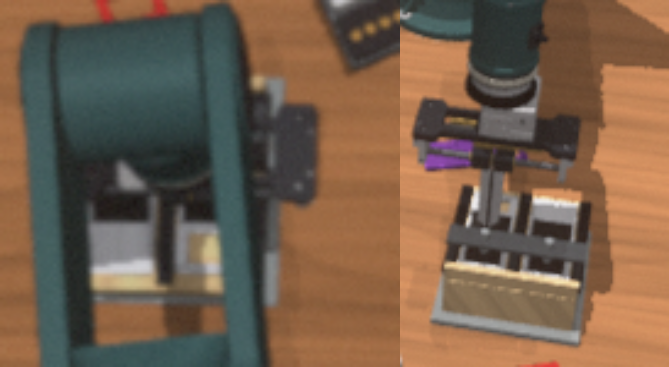

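Run:
```python
from h import *
def proj(n,P):
    c=bot.camera_info(n);T=np.linalg.inv(c["T"]);p=c["mtx"]@(T[:3,:3]@np.array(P)+T[:3,3]);return (p[:2]/p[2]).round(1)
for n in("scene","top"):
    for P in([.597,.1315,.055],[.597,.1315,.067],[.597,.1315,.11],[.597,.1315,.15]): print(n,P,proj(n,P))
im=bot.get_image("scene")[180:260,290:380,::-1]
cv2.imwrite("pics/c3.png",cv2.resize(im,None,fx=6,fy=6,interpolation=cv2.INTER_CUBIC))
# patch in scene0 vs top
print(ray("scene",[(326.8,220.8)],.067))
```

```text
scene [0.597, 0.1315, 0.055] [325.1 227.2]
scene [0.597, 0.1315, 0.067] [325.4 224.1]
scene [0.597, 0.1315, 0.11] [326.5 212.7]
scene [0.597, 0.1315, 0.15] [327.5 201.7]
top [0.597, 0.1315, 0.055] [234.2 204.5]
top [0.597, 0.1315, 0.067] [233.7 203.8]
top [0.597, 0.1315, 0.11] [231.7 201.4]
top [0.597, 0.1315, 0.15] [229.8 199. ]
[[0.58217755 0.13354838 0.067     ]]
```

View pics/c3.png

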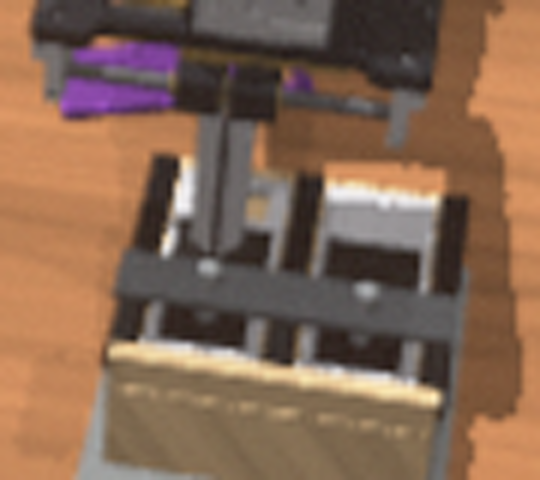

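Run:
```python
from h import *
def tri(a,b):
    def l(n,uv): 
        p=ray(n,[uv],0)[0]; o=np.array(bot.camera_info(n)["T"])[:3,3]; d=p-o; return o,d/np.linalg.norm(d)
    (o1,d1),(o2,d2)=l("top",a),l("scene",b)
    s=np.linalg.lstsq(np.c_[d1,-d2],o2-o1,rcond=None)[0]; x,y=o1+s[0]*d1,o2+s[1]*d2
    return ((x+y)/2).round(4),round(np.linalg.norm(x-y),4)
c=lambda x,y:(180+x/6-.4,165+y/6-.4); d=lambda x,y:(295+x/5-.4,195+y/5-.4)
print("window",tri(c(319,356),d(169,92)))
print("cover front corners",tri(c(255,403),d(216,70)),tri(c(383,403),d(124,58)))
print("blank front corners",tri(c(90,402),d(340,90)),tri(c(215,404),d(246,75)))
print("back wall top corners",tri(c(75,40),d(342,252)),tri(c(416,48),d(67,215)))
print("bridge bolts",tri(c(150,120),d(281,166)),tri(c(317,124),d(149,148)))
t=bot.read_state(); print(t["force"],t["eef_pos"],t["time"])
```

```text
window (array([0.5439, 0.1331, 0.0643]), np.float64(0.0009))
cover front corners (array([0.5227, 0.1591, 0.0683]), np.float64(0.0009)) (array([0.5234, 0.1036, 0.0685]), np.float64(0.0))
blank front corners (array([0.5222, 0.2323, 0.0654]), np.float64(0.0)) (array([0.5221, 0.1769, 0.0671]), np.float64(0.0006))
back wall top corners (array([0.6792, 0.2418, 0.0849]), np.float64(0.0013)) (array([0.6781, 0.0925, 0.0816]), np.float64(0.0012))
bridge bolts (array([0.6403, 0.2037, 0.1053]), np.float64(0.0009)) (array([0.6397, 0.1316, 0.1044]), np.float64(0.0001))
[-0.28452428  0.35758209  0.37674597] [0.59701037 0.13149567 0.05500273] 14.9583
```

Run:
```python
from h import *
B=np.load("b.npy"); x,y,z=B[3:]
r=lambda: (lambda S:(np.mean([s["force"] for s in S],0),S[-1]))([bot.read_state() for _ in range(3)])
b,s0=r(); 
while z>.040:
    z-=.0007; bot.line_to([x,y,z],velocity=.02); f,s=r(); d=f-b
    print(round(z,4),s["eef_pos"][2].round(4),d.round(1),(s["tau"]-s0["tau"])[1:3].round(1),s["wrist_torque"].round(2))
    if d[2]>10 or s["tau"][1]-s0["tau"][1]>6: break
print(s["time"]); np.save("b.npy",np.r_[b,x,y,z])
```

```text
0.0543 0.0542 [ 0.1 -1.2 -0.6] [-0. -0.] [0.03 0.08 0.03]
0.0536 0.0535 [ 1.1 -0.4  0.3] [-0.  0.] [ 0.03 -0.04  0.04]
0.0529 0.0528 [-0.1 -0.5 -0.7] [-0.  0.] [0.02 0.01 0.02]
0.0522 0.0521 [ 0.3 -0.5 -2.1] [-0.  0.] [0.02 0.02 0.02]
0.0515 0.0514 [-0.2 -0.7 -0.4] [-0.   0.1] [ 0.   -0.03 -0.  ]
0.0508 0.0507 [ 0.4  0.2 -0.7] [-0.1  0.1] [ 0.03  0.01 -0.  ]
0.0501 0.05 [ 0.2 -0.2  0.6] [-0.1  0.1] [0.04 0.01 0.03]
0.0494 0.0493 [ 0.1 -0.  -0.1] [-0.1  0.1] [ 0.06  0.01 -0.02]
0.0487 0.0486 [-0.4  0.2 -1.7] [-0.1  0.1] [ 0.03 -0.01  0.02]
0.048 0.0479 [ 0.1 -1.  -1.2] [-0.1  0.1] [ 0.04  0.   -0.02]
0.0473 0.0472 [-0.3 -0.4  0. ] [-0.1  0.1] [ 0.07 -0.01  0.01]
0.0466 0.0465 [ 0.7 -0.4 -0.6] [-0.1  0.1] [-0.02 -0.02  0.06]
0.0459 0.0458 [ 0.1 -0.1 -0.5] [-0.1  0.2] [-0.01  0.03 -0.01]
0.0452 0.0451 [ 0.1 -1.  -1. ] [-0.1  0.2] [ 0.05 -0.   -0.03]
0.0445 0.0444 [ 0.6  0.2 -0.5] [-0.1  0.2] [ 0.03 -0.01 -0.03]
0.0438 0.0437 [0.4 0.3 0.3] [-0.1  0.2] [0.06 0.05 0.05]
0.0431 0.043 [ 0.2 -0.3 -0.7] [-0.1  0.2] [ 0.05 -0.    0.07]
0.0424 0.0423 [-0.4 -0.8 -1. ] [-0.1  0.2] [ 0.06  0.   -0.04]
0.0417 0.0416 [ 1.   0.2 -1. ] [-0.2  0.2] [ 0.02  0.02 -0.01]
0.041 0.0409 [ 0.5 -0.8 -0.7] [-0.2  0.2] [ 0.06  0.04 -0.03]
0.0403 0.0402 [ 0.2 -0.3 -0.3] [-0.2  0.3] [-0.04  0.02 -0.  ]
0.0396 0.0395 [ 0.5 -0.9 -0.5] [-0.2  0.3] [ 0.02 -0.01  0.02]
20.4583
```

Run:
```python
from h import *
t=bot.get_image("top")[170:250,180:260,::-1];s=bot.get_image("scene")[160:240,295:375,::-1]
cv2.imwrite("pics/c4.png",cv2.resize(np.hstack([t,s]),None,fx=5,fy=5,interpolation=cv2.INTER_CUBIC))
```

```text
(no output)
```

View pics/c4.png

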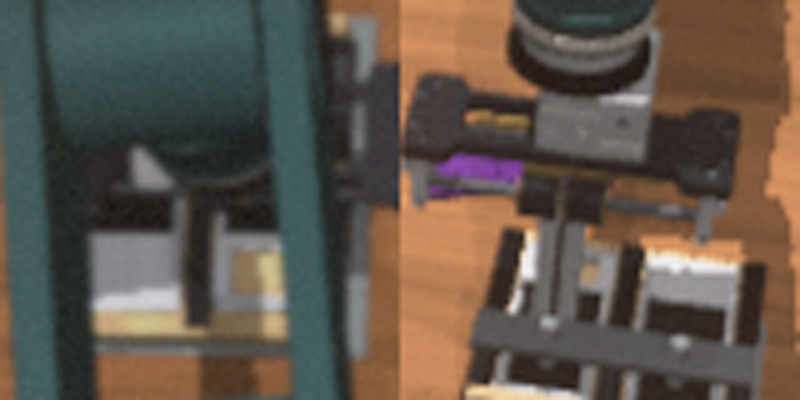

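The tip is hidden behind the bridge. I'll triangulate the gripper's end block, which both views show, to compare its height with the reported pose.

Run:
```python
from h import *
def tri(a,b):
    def l(n,uv): 
        p=ray(n,[uv],0)[0]; o=np.array(bot.camera_info(n)["T"])[:3,3]; d=p-o; return o,d/np.linalg.norm(d)
    (o1,d1),(o2,d2)=l("top",a),l("scene",b)
    s=np.linalg.lstsq(np.c_[d1,-d2],o2-o1,rcond=None)[0]; x,y=o1+s[0]*d1,o2+s[1]*d2
    return ((x+y)/2).round(4),round(np.linalg.norm(x-y),4)
# block centre with eef z=.055 (picture c2)
print(tri((258.5,195),(302.3,178.5)))
s=bot.read_state(); print(s["eef_pos"],s["grip_width"],s["force"],R.from_quat(s["ee_rot"]).as_matrix().round(3).tolist(),s["grip_force"])
bot.line_to([.597,.1315,.2],velocity=.2); bot.gripper_to(.094); bot.move_to([.45,.0,.15],down(0)); s=bot.read_state(); print(s["time"],s["eef_pos"],s["force"])
t=bot.get_image("top")[120:320,160:360,::-1];c=bot.get_image("scene")[70:270,230:430,::-1]
cv2.imwrite("pics/c5.png",cv2.resize(np.hstack([t,c]),(800,400),interpolation=cv2.INTER_CUBIC))
```

```text
(array([0.5965, 0.0575, 0.2178]), np.float64(0.002))
[0.59699998 0.13148248 0.03957428] 0.0006709670440007738 [1.26767991 0.254243   0.14391606] [[1.0, -0.0, -0.0], [-0.0, -1.0, 0.0], [-0.0, -0.0, -1.0]] 0.0
23.7833 [4.50958690e-01 2.07205267e-04 1.50764111e-01] [-0.86514806  0.10331692 -0.41815246]
```

View pics/c5.png

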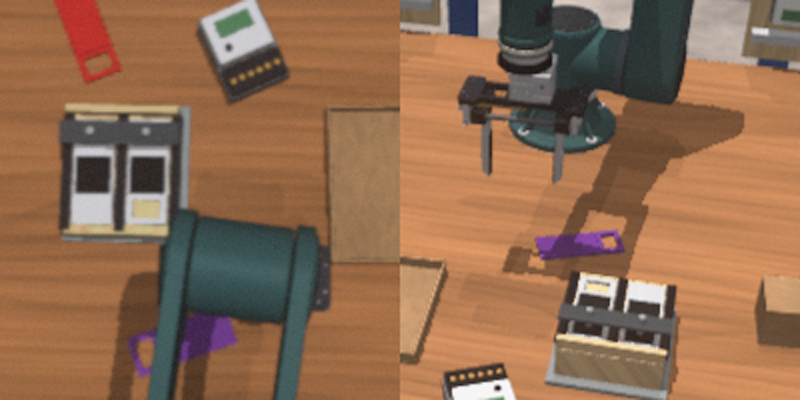

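Run:
```python
from h import *
def proj(n,P):
    c=bot.camera_info(n);T=np.linalg.inv(c["T"]);p=c["mtx"]@(T[:3,:3]@np.array(P)+T[:3,3]);return (p[:2]/p[2]).round(1)
for z in(.15,.17,.19,.21,.23): print(z,proj("scene",[.45,-.053,z]),proj("scene",[.45,.053,z]))
c=bot.get_image("scene")[120:175,255:325]
h=cv2.cvtColor(c,cv2.COLOR_RGB2HSV); m=((h[...,1]<70)).astype(np.uint8)
n,l,st,ce=cv2.connectedComponentsWithStats(m); print([(s[:4]+[255,120,0,0]).tolist()+[s[4]] for s in st if s[4]>15])
```

```text
0.15 [273.2 163.5] [307.7 167.8]
0.17 [273.2 158. ] [308.  162.3]
0.19 [273.2 152.5] [308.3 156.7]
0.21 [273.2 146.8] [308.7 151. ]
0.23 [273.2 141. ] [309.  145.2]
[[255, 120, 70, 55, np.int32(2673)], [260, 120, 65, 41, np.int32(1167)]]
```

The tips sit roughly 25–30 mm above the reported TCP, with rows about 157/161 seen against 163/168 predicted. So the tool is effectively shorter than stated, and contact has to be found by force from a reported z of 0.042 downward. I'll do that now, then draw the plate.

```bash
cat > f.py <<'E'
from h import *
def rd(b=0,n=4):
    S=[]
    for _ in range(n): S.append(bot.read_state()["force"]); bot.sleep(.01)
    return np.mean(S,0)-b
E
python3 - <<'E'
from f import *
x,y=.597,.1325
bot.gripper_to(0.); bot.move_to([x,y,.1],down(0)); bot.line_to([x,y,.042],velocity=.1); bot.sleep(.2)
b=rd(n=8); z=.042; log=[]
while z>.022:
    z-=.0008; bot.line_to([x,y,z],velocity=.03); f=rd(b); log.append((round(z,4),round(f[2],1)))
    if f[2]>5: break
print(log[-4:],bot.read_state()["time"])
np.save("b.npy",np.r_[b,x,y,z])
if f[2]>5:
    zc=z-.0004
    for _ in range(12):
        if f[2]>16: break
        z-=.0003; bot.line_to([x,y,z],velocity=.03); f0=f[2]; f=rd(b); print(round(z,4),f.round(1))
np.save("b.npy",np.r_[b,x,y,z]); s=bot.read_state();print(s["time"],s["eef_pos"])
E
```

```text
[(0.0404, np.float64(0.7)), (0.0396, np.float64(0.6)), (0.0388, np.float64(2.7)), (0.038, np.float64(5.4))] 28.6
0.0377 [-3.  -0.4  6.7]
0.0374 [-2.6 -0.6  7.7]
0.0371 [-3.4  0.   9.2]
0.0368 [-3.8 -0.2  9.9]
0.0365 [-3.9 -0.5 10.7]
0.0362 [-4.6 -0.7 11.9]
0.0359 [-4.6 -0.3 12.3]
0.0356 [-5.2 -0.7 14.1]
0.0353 [-5.8 -0.5 14.5]
0.035 [-6.1 -0.7 15.9]
0.0347 [-7.  -1.5 16.1]
31.7167 [0.59730322 0.1325284  0.03919888]
```

Run:
```python
from f import *
B=np.load("b.npy"); b=B[:3]; x,y,z=B[3:]; x0=bot.read_state()["eef_pos"][0]; z-=.0012; f=None
bot.line_to([x,y,z],velocity=.03)
while True:
    f=rd(b,2); s=bot.read_state(); dx=s["eef_pos"][0]-x0
    print(round(x,3),round(dx*1000,1),f.round(1))
    if dx<-.062 or x<.52 or f[2]>28: break
    z-=np.clip((20-f[2])/3500,-.001,.0008)
    x-=.005 if dx>-.055 else .003
    bot.line_to([x,y,z],velocity=.05)
bot.line_to([x,y,z+.012],velocity=.08); print(bot.read_state()["time"]); bot.line_to([x,y,.12],velocity=.25)
bot.move_to([.35,.0,.25],down(0))
im=bot.get_image("top")[:,:,::-1]; cv2.imwrite("pics/t6.png",im); print(bot.read_state()["time"])
hsv=cv2.cvtColor(im,cv2.COLOR_BGR2HSV)
light=((hsv[...,2]>140)&(hsv[...,1]<60)).astype(np.uint8)*255
c=big(light,(220,190,247,270)); print(rect("top",c,.066),c.reshape(-1,2).min(0),c.reshape(-1,2).max(0))
cv2.imwrite("pics/c6.png",cv2.resize(im[150:290,160:340],(720,560),interpolation=cv2.INTER_CUBIC))
```

```text
0.597 0.0 [-8.6 -1.7 19.8]
0.592 -0.2 [ 2.4 -0.2 13.6]
0.587 -1.9 [ 7.8  0.1 11. ]
0.582 -5.3 [ 9.5 -0.9 12.1]
0.577 -9.3 [ 9.9 -0.1 13.2]
0.572 -13.5 [11.4 -0.8 15. ]
0.567 -17.6 [11.5  0.5 16.9]
0.562 -21.7 [12.5 -0.1 18.2]
0.557 -26.2 [12.4 -0.4 19.8]
0.552 -31.2 [11.7 -0.2 19.4]
0.547 -38.4 [ 6.5 -0.3 24.1]
0.542 -45.2 [ 4.7 -0.2 23.7]
0.537 -51.3 [ 3.7  0.5 22.7]
0.532 -57.0 [ 3.8  0.3 19.6]
0.529 -59.3 [ 4.3  0.3 19.7]
0.526 -62.1 [ 4.9 -0.2 20.4]
36.2833
37.7917
((529.06640625, 132.4583740234375), (56.71223449707031, 141.98614501953125), 89.02410888671875) [221 203] [244 257]
```

View pics/c6.png

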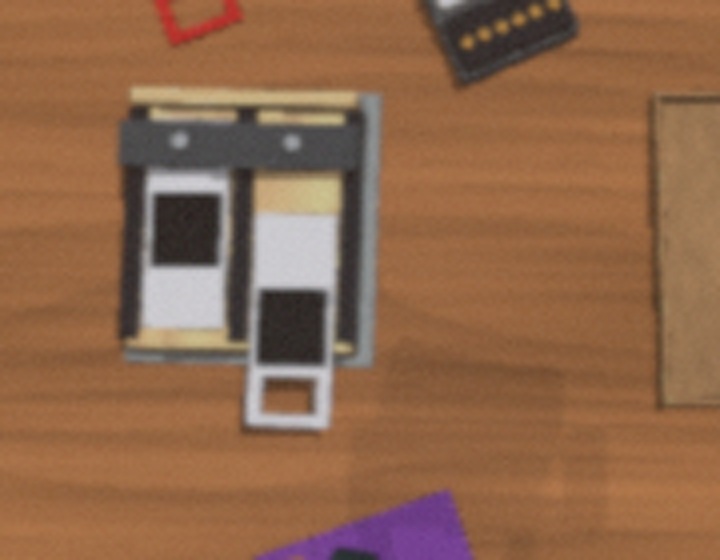

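The window plate (at crop (290,330), spanning rows 203–257 in full pixels) now overhangs the edge by about 52 mm and lies flat. The blank hasn't moved. Next I'll grip the overhang at x=0.495, lift and carry.

Run:
```python
from f import *
q=down(0.); print(bot.solve_ik([.551,-.1945,-.024],q))
bot.gripper_to(.094); bot.move_to([.495,.1325,.10],q); bot.line_to([.495,.1325,.0312],velocity=.12); bot.sleep(.1)
bot.gripper_to(.04); s=bot.read_state(); print(s["time"],s["grip_width"],s["grip_force"],s["eef_pos"])
if s["grip_width"]>.05:
    b=rd(); bot.line_to([.495,.1325,.045],velocity=.05); bot.line_to([.495,.1325,.12],velocity=.15)
    print("lift",bot.read_state()["grip_width"],(rd(b)).round(1))
    bot.line_to([.551,-.1945,.12],velocity=.2); bot.sleep(.2); s=bot.read_state(); print(s["time"],s["grip_width"],s["grip_force"])
    im=bot.get_image("scene")[120:270,150:350,::-1]; cv2.imwrite("pics/c7.png",cv2.resize(im,(800,600),interpolation=cv2.INTER_CUBIC))
```

```text
[-4.36356734e-01  2.84471508e-01  1.55315177e+00 -4.44089210e-16
  1.30396937e+00  1.13443959e+00]
41.75 0.05382658039073911 29.995470196008682 [0.49496076 0.13252859 0.03118612]
lift 0.05318539320091769 [-0.3 -0.8 -1.6]
44.9 0.05364450008256727 29.99569460749626
```

View pics/c7.png

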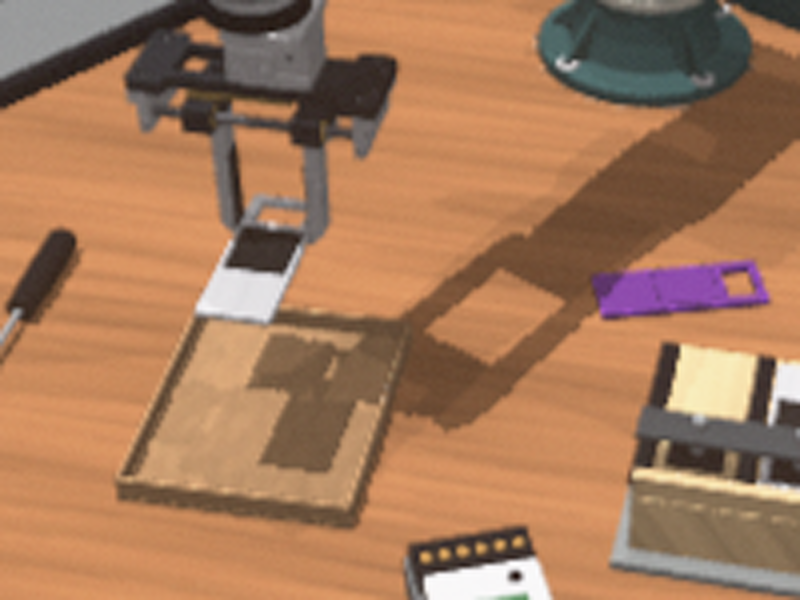

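The plate is held at its window end over the tray, with its rear edge at about (240,310), nearly level. Now I'll lower it with a force guard.

Run:
```python
from f import *
x,y=.551,-.1945
bot.line_to([x,y,-.005],velocity=.12); bot.sleep(.15); b=rd(n=6); z=-.005
while z>-.032:
    z-=.0012; bot.line_to([x,y,z],velocity=.03); f=rd(b,2)
    if f[2]>2: print(round(z,4),f.round(1))
    if f[2]>6: break
s=bot.read_state(); print(round(z,4),s["time"],s["eef_pos"],s["grip_width"])
bot.gripper_to(.075); bot.sleep(.2); bot.line_to([x,y,.03],velocity=.1); bot.line_to([x,y,.15],velocity=.25)
bot.move_to([.35,.1,.25],down(0)); im=bot.get_image("top")[:,:,::-1]; sc=bot.get_image("scene")[:,:,::-1]
cv2.imwrite("pics/t8.png",im); print(bot.read_state()["time"])
hsv=cv2.cvtColor(im,cv2.COLOR_BGR2HSV); m=((hsv[...,2]>140)&(hsv[...,1]<60)).astype(np.uint8)*255
print(rect("top",big(m,(320,170,392,256)),.010))
cv2.imwrite("pics/c8.png",cv2.resize(np.hstack([im[150:270,190:410],sc[170:290,170:390]]),(800,218),interpolation=cv2.INTER_CUBIC))
```

```text
-0.0242 [-0.3  0.6  2.7]
-0.0254 [-2.4  0.9  7.8]
-0.0254 50.875 [ 0.55130847 -0.19463596 -0.02373378] 0.05350459951440553
54.4417
((586.189453125, -195.16485595703125), (54.810943603515625, 141.0801544189453), 89.8964614868164)
```

View pics/c8.png

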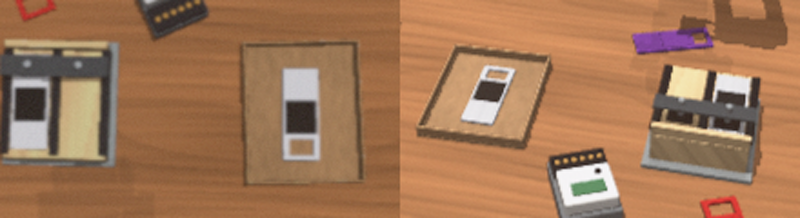

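The plate lies flat and centred in the tray at about (0.586, -0.195), crop (300,113), and the robot is clear of everything.

```bash
python3 -c "
from bench import bot
print(bot.finish_job())"
```

```text
the job is handed in; nothing more can be done
None
```

The window plate lies flat, lengthways and released in the cardboard tray, and the job was handed in at about 54 s; no verdict came back, and the other plate and the bystanders looked unmoved in the pictures.

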